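# Slide the motion-capture pod into its charging bay

## Task

One motion-capture pod has been left lying on the deck of the two-bay charger; without gripping or lifting it, push it with the fingertips until it lies flat along the charger's rail, while it is still well out of the bay. Then, keeping it against the rail, slide it along into the free corner bay until it is fully home against the end wall, and take the fingers away. Leave the pod that is already charging and the other things on the counter where they are.

Things in the scene. Friction and masses are not known exactly. Their poses are not given: they have to be found in the camera images.
- charger: Two-bay slide-in pod charger, fixed: black deck plate 120 mm (x) by 340 mm (y), 12 mm thick, origin under its centre at counter height, z up. The deck top is open at the front (-x). A straight rail runs along the whole far (+x) edge; each end of the rail has a bay in the corner. The free bay is always at the -y end, the charged pod in the +y one.
- rail (a point): Point on the aluminium rail's guiding face at deck height, mid length: charger x = +50 mm, y = 0, z = 12 mm. The face is parallel to the charger's y and looks to its -x; the rail is 10 mm thick and 14 mm high above the deck. Axes as the charger's.
- free_bay (a point): Where the loose pod's origin lies when fully home: on the deck (z = 12 mm), at charger x = +31.5 mm, y = -137 mm. The bay's end wall (inner face at y = -164 mm, 14.5 mm high) meets the rail in a corner. Bay 38.5 mm wide: 2.5 mm play sideways. Low lips in it reach 3 mm over a pod's foot, 7 mm above the deck, so a pod goes in only by sliding lengthwise. Nothing springs back.
- free_mouth (a point): Inner edge of the free bay's guide where the straight bay begins: charger x = +11.5 mm, y = -132 mm, deck height. The guide, 8 mm thick and 12 mm high, faces the rail from here to the end wall; from here towards +y a mouth of the same height flares away from the rail to about x = +4 mm at y = -117 mm. The other bay mirrors this one.
- pod: The loose motion-capture pod, foot down on the open deck: grey foot 54 (x) by 36 (y) by 5 mm, round corners, with a white housing 48 by 26 mm on it, top 18 mm above the deck; about 30 g. Origin: centre of its underside; x along its length. Either end may lead. Against the rail its centre is 18 mm from the rail face; when home its rear 22 mm sticks out of the guide. Starts turned up to 0.5 rad from the rail.
- charged_pod: A second, identical pod, loose but home in the other bay (+y end of the charger), reaching from the end wall to y = +110 mm of the charger. Origin at the centre of its underside, x along its length. Must stay there.
- mug: White mug, 80 mm across, 90 mm tall, handle at its +y; origin at the centre of its underside. Leave alone.
- bottle: Drinking bottle, 66 mm across, 190 mm tall; origin at the centre of its underside. Leave alone.
- spacer: Aluminium headset spacer, a ring 38 mm across and 20 mm tall standing on the counter in front of the charger; origin at the centre of its underside. Leave alone.
- level: Spirit level lying flat on the counter behind the charger (+x side), 200 mm (x) by 40 mm by 20 mm tall; origin at the centre of its underside. Leave alone.
Not all that is in view belongs to the job. What is shaped like the pod but pink is not meant.

How it is judged:
By the outcome, as a careful person would: the job done as asked, in the order asked, and still so for the second after the job is handed in, with the robot touching nothing.
It also fails if it takes over 45 s, if anything falls off the work surface, if the arm or the gripper's body presses on something with over 40 N, if the wrist force passes 120 N, or if a joint passes its speed limit or range.

## Robot

A 7-joint arm with a two-finger parallel gripper is mounted at the origin on the work surface. World frame = base frame: x ahead of the robot, y to its left, z up, the work surface at z = 0. Lengths are in m, angles in rad, forces in N, time in s.
With the tool pointing down it reaches from about 0.4 to 0.85 m from the base axis. Payload 4.5 kg.
Tool frame: the origin (TCP) lies at the very end of the fingers, on their centre line; the grasp point (between the pads) lies 19 mm behind it; z points along the fingers, y is the line along which they close (so a half turn about z gives the same grasp; the last joint's range is limited). The gripper opens to 88 mm and grips with 3 to 60 N. Pads are 18 mm wide; open, the fingers measure 123 mm over their backs; the gripper's body (75 mm by 187 mm) begins 45 mm behind the grasp point.
Start: joints at [1.302, 0.689, -0.195, 1.565, 0.157, 0.902, -0.215], TCP at [0.186, -0.597, 0.239] pointing down, gripper open.
Joint ranges: [-3.01, 3.01], [-0.46, 2.08], [-1.47, 1.51], [0.13, 2.56], [-1, 4.14], [0.04, 2.09], [-2.66, 2.66]. Speed limits (rad/s): [2.57, 2.57, 3.14, 3.14, 3.14, 3.14, 3.14].

## Interface

Orientations are given as a unit quaternion [x, y, z, w].
In Python, from plant import r gives the robot as it stands. The module is installed in compiled form; this text tells all that it offers.
- The arm moves only by the tool step_arm, never from a script. Its argument "increments" is a list of rows, each a list of 2 entries, a list of its own where there are three numbers: the shift along the world's x, y, z in cm, then the turn, a rotation vector about the world's x, y, z in degrees. A call has exactly 10 rows; each row shifts and turns the commanded pose from where the row before left it; what a row does not reach is not made up. A row lasts 1/10 s, in which the tool goes at most 50 mm and 8.59 degrees, less where a joint would pass 70% of its speed; a pose out of reach is approached as far as the arm can. A call is refused whole if a number of a shift passes 5 or a number of a turn 8.59, either way. A call with a gripper value outside its range is refused whole. "fingers" is the opening, from 0 (shut) to 1 (fully open), set as the call begins (left out, the last holds). The fingers move at their own pace and stop on an object; "grip_force" is the grip in N (left out, the last holds). Time passes only in rows, so rows that do not move let the fingers close, or fill a call up. It gives the time, the measured TCP pose, the force, the opening and the grip force at its end, in the units of the state.
- r.get_state(): the state, without advancing time (a new reading comes with each control period).
- r.snapshot(name): name is "side" or "top" or "wrist"; returns (picture, depth): 480x640x3 uint8, red, green, blue; 480x640 float32, m along the optical axis (not along the pixel's ray), 0 where there is no reading.
- r.calibration(name): a dict with "fov_y" (degrees; the focal length in pixels is half the picture's height over the tangent of half this angle, whatever the lens; pixels are square), "cx", "cy" (the principal point, pixels), "R" (3x3) and "t" (3): a world point X has camera coordinates R X + t. Camera axes: x right, y down, z forward; pixel columns grow to the right and rows downward; lengths in m; the calibration is good to about 2 mm. The wrist camera is an equidistant fisheye: a pixel r from the principal point sees the ray r / f radians off the axis. A picture is of the moment at which its call begins: read the wrist's pose just before it. calibration takes no time and is no camera call; for the wrist camera it gives the pose at the moment of the call.
- r.finish_job(): hands the job in; it is judged then, once.
The state is a dict: "clock": time; "q": joint angles; "qd": joint speeds; "joint_torque": joint torques, N m; "tool_pos": TCP position; "eef_rot": TCP orientation; "contact_force": force on the tool from outside, world axes, zero at the start; "moment": the same for the moment, N m; "opening": opening from 0.0 (shut) to 1.0 (fully open); "finger_force": force on a finger pad.
Only numpy, scipy, OpenCV 4.12 (cv2) and the standard library are available. Lean on these libraries where they do the work, as an engineer would, in place of code of your own. Each camera call takes 0.05 s, during which the arm holds its last target. There are 200 camera calls.

## Working session

There is one attempt and no reset: what is moved stays moved. The work goes in short steps, Python scripts to look and compute and a tool call to move; the robot and the scene stay as the last step left them, time stands still between calls to the robot, and variables do not carry over. Pictures are saved under pics/ and viewed, at most 11 in all, crops included, and the job is handed in when it is done.

Besides the shell and the picture viewer there is one more tool, called after "Call:" as a command line: name --argument value ..., lists and objects as JSON in quotes. step_arm: Moves the arm, as the interface text tells. Its arguments: {"type":"object","properties":{"increments":{"type":"array","items":{"type":"array"}},"fingers":{"type":"number"},"grip_force":{"type":"number"}},"required":["increments"]}

```bash
mkdir -p pics
python3 - <<'E'
from plant import r
import cv2,numpy as np
for n in ("top","side"):
    c=r.calibration(n);print(n,c)
    p,d=r.snapshot(n);cv2.imwrite(f"pics/{n}0.png",p[:,:,::-1]);np.save(f"{n}0.npy",d)
s=r.get_state();print(s["clock"],s["tool_pos"],s["eef_rot"],s["opening"])
E
```

```text
top {'fov_y': 54.74104108509572, 'cx': 312.3417837262695, 'cy': 245.5083838066457, 'R': array([[-0.0242632 , -0.99968463,  0.00647597],
       [-0.9832399 ,  0.02269221, -0.18089879],
       [ 0.18069478, -0.01075661, -0.9834804 ]]), 't': array([0.0419179 , 0.54565222, 0.99939258])}
side {'fov_y': 54.13229018184189, 'cx': 315.9245415435088, 'cy': 242.36678899291928, 'R': array([[-0.99292716, -0.11855686,  0.00631805],
       [-0.07472803,  0.58273122, -0.80922188],
       [ 0.09225708, -0.80397052, -0.58746918]]), 't': array([0.55468668, 0.04966927, 0.85934669])}
0.1 [ 0.18615864 -0.59604649  0.23798951] [ 9.88552162e-01  1.50877246e-01 -2.00816188e-04 -7.99341739e-04] 1.0015197305211347
```

View pics/top0.png

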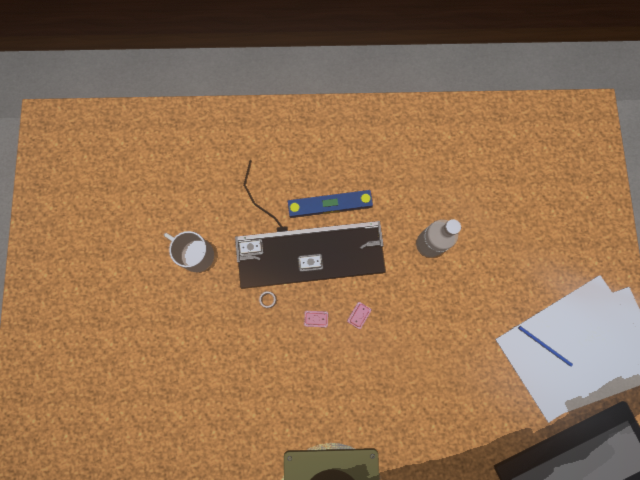

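View pics/side0.png

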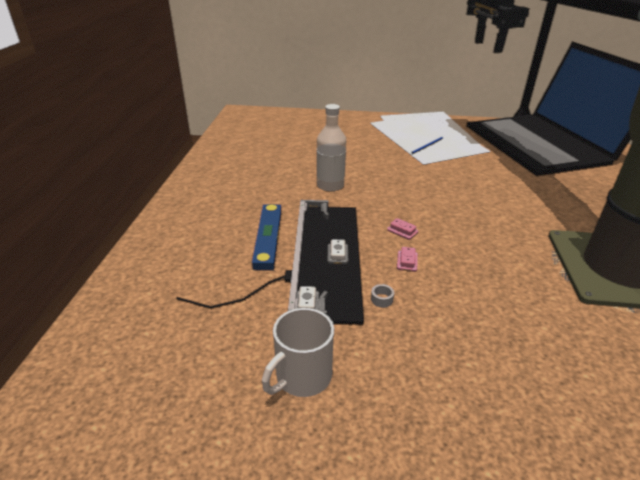

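The top view shows the candidates: white pod on the open deck at (311,262), charged pod in the left (+y) bay at (250,247), and pink decoys at (316,319) and (360,315). I choose (311,262). The free bay is at the right, about (373,241), and the side view agrees.

```bash
cat > h.py <<'E'
import cv2,numpy as np
def ray(c,uv,z,h=480):
    f=h/2/np.tan(np.radians(c["fov_y"])/2)
    R=np.array(c["R"]);t=np.array(c["t"]);uv=np.atleast_2d(uv).astype(float)
    a=(uv-[c["cx"],c["cy"]])/f
    if c.get("fish"):
        th=np.linalg.norm(a,axis=1);k=np.sin(th)/np.maximum(th,1e-9)
        d=np.c_[a*k[:,None],np.cos(th)]
    else: d=np.c_[a,np.ones(len(a))]
    d=d@R;o=-R.T@t
    return o+d*((z-o[2])/d[:,2])[:,None]
E
python3 - <<'E'
from h import *
from plant import r
c=r.calibration("top");p=cv2.imread("pics/top0.png");D=np.load("top0.npy")
cv2.imwrite("pics/crop0.png",cv2.resize(p[215:335,225:400],None,fx=4,fy=4,interpolation=cv2.INTER_CUBIC))
hsv=cv2.cvtColor(p,cv2.COLOR_BGR2HSV)
m=((hsv[:,:,2]<60)).astype(np.uint8);m[:215]=0;m[300:]=0;m[:,:230]=0;m[:,395:]=0
m=cv2.morphologyEx(m,cv2.MORPH_OPEN,np.ones((3,3)))
k=max(cv2.findContours(m,0,2)[0],key=cv2.contourArea)
b=cv2.boxPoints(cv2.minAreaRect(k));print("deck",b);w=ray(c,b,.012);print(w.round(4))
for i in range(4):e=w[(i+1)%4]-w[i];print(np.linalg.norm(e).round(4),np.degrees(np.arctan2(e[1],e[0])).round(2))
g=((hsv[:,:,2]>120)&(hsv[:,:,1]<50)).astype(np.uint8)
for nm,(x0,x1,y0,y1) in dict(loose=(290,332,250,275),chg=(236,264,235,257)).items():
    mm=np.zeros_like(g);mm[y0:y1,x0:x1]=g[y0:y1,x0:x1]
    k=max(cv2.findContours(mm,0,2)[0],key=cv2.contourArea)
    q=cv2.minAreaRect(k);w=ray(c,cv2.boxPoints(q),.022)
    print(nm,q,w.mean(0).round(4))
    for i in range(2):e=w[i+1]-w[i];print(np.linalg.norm(e).round(4),np.degrees(np.arctan2(e[1],e[0])).round(2))
E
```

```text
deck [[278.24384 236.81642]
 [363.24933 227.86845]
 [367.06305 264.09857]
 [282.05756 273.04657]]
[[ 0.576   0.1083  0.012 ]
 [ 0.593  -0.0927  0.012 ]
 [ 0.5064 -0.0978  0.012 ]
 [ 0.4901  0.1004  0.012 ]]
0.2017 -85.17
0.0867 -176.65
0.1989 94.71
0.0863 5.25
loose ((310.1341247558594, 262.20733642578125), (14.576961517333984, 22.528032302856445), 83.6598129272461) [0.5126 0.0347 0.022 ]
0.0522 -84.91
0.034 -175.31
chg ((249.5, 245.5), (21.0, 27.0), 90.0) [0.5551 0.1745 0.022 ]
0.0629 -91.31
0.0496 179.71
```

View pics/crop0.png

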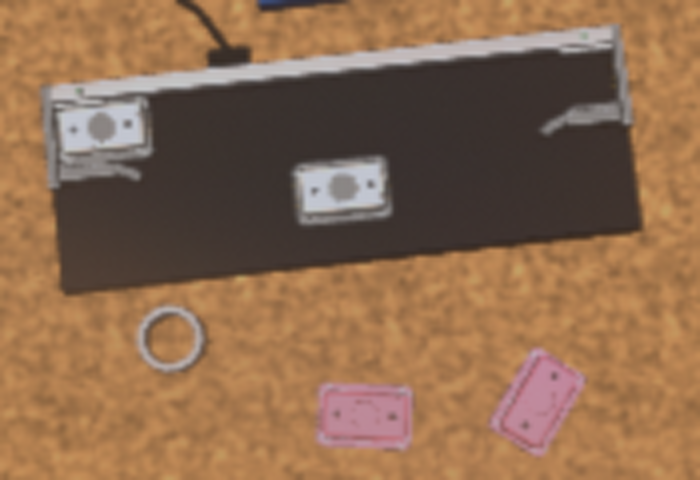

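The close crop confirms it: a grey foot with a white housing, on open deck and nearly parallel to the rail. The free bay is at the right end. Next I fit the charger frame and the obstacles while moving the arm over.

Run:
```python
from h import *
from plant import r
c=r.calibration("top")
f=ray(c,[[225+65/4,215+292/4],[225+641/4,215+230/4]],.012)
rt=ray(c,[[225+47/4,215+86/4],[225+617/4,215+27/4]],.026)
for a in (f,rt): e=a[0]-a[1];print(a.round(4),np.linalg.norm(e),np.degrees(np.arctan2(e[1],e[0]))-90)
yaw=np.radians(5);X=np.array([np.cos(yaw),np.sin(yaw)])
print("origins",f.mean(0)[:2]+.06*X, rt.mean(0)[:2]-.06*X)
print("mug rim",ray(c,[[187,249]],.09),"bottle base",ray(c,[[432,243]],.02),"bottle top",ray(c,[[453,227]],.19),"spacer",ray(c,[[268,299]],.02))
```

```text
[[ 0.4577  0.1948  0.012 ]
 [ 0.4858 -0.1392  0.012 ]] 0.33513212440874224 4.810235061686782
[[ 0.5761  0.2036  0.026 ]
 [ 0.6037 -0.1291  0.026 ]] 0.33381404810237614 4.738960778335169
origins [0.53148648 0.03301394] [0.53014544 0.03201242]
mug rim [[0.53764993 0.30121738 0.09      ]] bottle base [[ 0.55144223 -0.25070452  0.02      ]] bottle top [[ 0.55142233 -0.24788013  0.19      ]] spacer [[0.43040329 0.13265767 0.02      ]]
```

Call:
step_arm --increments '[[[1.5,3.5,0],[0,0,-1.2]],[[1.5,3.5,0],[0,0,-1.2]],[[1.5,3.5,0],[0,0,-1.2]],[[1.5,3.5,0],[0,0,-1.2]],[[1.5,3.5,0],[0,0,-1.2]],[[1.5,3.5,0],[0,0,-1.2]],[[1.5,3.5,0],[0,0,-1.2]],[[1.5,3.5,0],[0,0,-1.2]],[[1.5,3.5,0],[0,0,-1.2]],[[1.5,3.5,0],[0,0,-1.2]]]' --fingers 0

```text
clock: 1.1
tool_pos: [0.3367, -0.2451, 0.2387]
eef_rot: [0.999, 0.046, -0.0, -0.0]
contact_force: [1.4, 0.5, -0.0]
opening: 0.113
finger_force: 0.0
```

Call:
step_arm --increments '[[[1.65,3.45,-1],[0,0,-0.5]],[[1.65,3.45,-1],[0,0,0]],[[1.65,3.45,-1],[0,0,0]],[[1.65,3.45,-1],[0,0,0]],[[1.65,3.45,-1],[0,0,0]],[[1.65,3.45,-1],[0,0,0]],[[1.65,3.45,-1],[0,0,0]],[[1.65,3.45,-1],[0,0,0]],[[0,0,0],[0,0,0]],[[0,0,0],[0,0,0]]]'

```text
clock: 2.1
tool_pos: [0.468, 0.03, 0.1583]
eef_rot: [0.999, 0.043, -0.001, 0.0]
contact_force: [0.7, -0.3, -0.2]
opening: 0.006
finger_force: 0.0
```

Run:
```python
from plant import r
import cv2
print(r.get_state()["tool_pos"]);c=r.calibration("wrist");print(c)
import pickle;pickle.dump(c,open("w1.pkl","wb"))
p,d=r.snapshot("wrist");cv2.imwrite("pics/w1.png",p[:,:,::-1])
```

```text
[0.46801862 0.03001749 0.15828532]
{'fov_y': 65.70646984690485, 'cx': 322.8137634969601, 'cy': 249.88371690206955, 'R': array([[ 8.65652362e-02, -9.96246178e-01,  1.13966032e-04],
       [-9.52245277e-01, -8.27083128e-02,  2.93918811e-01],
       [-2.92806066e-01, -2.55516749e-02, -9.55830382e-01]]), 't': array([-0.00864499,  0.43096425,  0.45089687])}
```

View pics/w1.png

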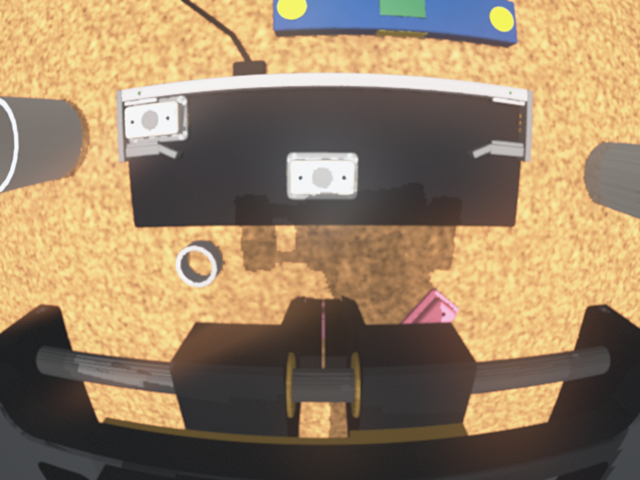

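The wrist view shows the loose pod at (322,177), the rail along the top at about y=88, and the free bay at right around (510,130). The closed fingertips are at (323,300).

```bash
cat > m.py <<'E'
from h import *
import pickle,sys
def local(w,O=(.531,.0325),yaw=np.radians(4.78)):
    d=np.atleast_2d(w)[:,:2]-O;return np.c_[d@[np.cos(yaw),np.sin(yaw)],d@[-np.sin(yaw),np.cos(yaw)]]
def podrect(p,c,box,z=.030,thr=165):
    g=cv2.cvtColor(p,cv2.COLOR_BGR2GRAY);x0,x1,y0,y1=box
    m=np.zeros_like(g);m[y0:y1,x0:x1]=(g[y0:y1,x0:x1]>thr)
    k=cv2.convexHull(max(cv2.findContours(m,0,1)[0],key=cv2.contourArea))[:,0]
    w=ray(c,k,z);l=local(w)*1000
    return cv2.minAreaRect(l.astype(np.float32))
E
python3 - <<'E'
from m import *
c=pickle.load(open("w1.pkl","rb"));c["fish"]=1;p=cv2.imread("pics/w1.png")
for t in (100,210): print(podrect(p,c,(275,370,142,210),.030 if t>200 else .022,t))
print("charged",podrect(p,c,(126,186,97,142),.030,210))
print("front",local(ray(c,[[135,226],[517,223]],.012))*1000)
g=cv2.cvtColor(p,cv2.COLOR_BGR2GRAY)
for u in (230,280,322,370,420,460):
    col=g[60:130,u].astype(int);e=np.diff(col);a=60+np.argmin(e);print(u,a,(local(ray(c,[[u,a+.5]],.012))*1000).round(1),(local(ray(c,[[u,a+.5]],.026))*1000).round(1))
print("tipdir",local([[.468,.030]])*1000)
E
```

```text
((-15.166521072387695, 5.573938369750977), (36.19627380371094, 55.08524703979492), 0.15906018018722534)
((-13.900487899780273, 5.284183502197266), (50.63124465942383, 32.1360969543457), 89.46028900146484)
charged ((33.91169738769531, 135.61769104003906), (52.66139221191406, 32.14813995361328), 88.19119262695312)
front [[ -55.73253048  170.627023  ]
 [ -51.76456283 -167.47545539]]
230 88 [[55. 78.]] [[53.  74.5]]
280 86 [[54.7 38.2]] [[52.6 36.6]]
322 85 [[55.   5.7]] [[53.   5.7]]
370 86 [[ 55.  -31.4]] [[ 53.  -29.6]]
420 88 [[ 55.8 -71.3]] [[ 53.7 -67.6]]
460 92 [[  55.6 -105.3]] [[  53.5 -100. ]]
tipdir [[-62.98921147   2.75848477]]
```

Call:
step_arm --increments '[[[0,0.25,-2],[0,0,0]],[[0,0,-2],[0,0,0]],[[0,0,-2],[0,0,0]],[[0,0,-2],[0,0,0]],[[0,0,-2],[0,0,0]],[[0,0,-2],[0,0,0]],[[0,0,-1.2],[0,0,0]],[[0,0,-0.8],[0,0,0]],[[0,0,-0.2],[0,0,0]],[[0,0,0],[0,0,0]]]'

```text
clock: 3.15
tool_pos: [0.4685, 0.0316, 0.017]
eef_rot: [0.999, 0.042, 0.0, 0.0]
contact_force: [0.6, 0.1, -0.2]
opening: 0.005
finger_force: 0.0
```

Call:
step_arm --increments '[[[0,0,-0.2],[0,0,0]],[[0.5,0.04,0],[0,0,0]],[[0.5,0.04,0],[0,0,0]],[[0.5,0.04,0],[0,0,0]],[[0.5,0.04,0],[0,0,0]],[[0.5,0.04,0],[0,0,0]],[[0.5,0.04,0],[0,0,0]],[[0.5,0.04,0],[0,0,0]],[[0.5,0.04,0],[0,0,0]],[[0.5,0.04,0],[0,0,0]]]'

```text
clock: 4.15
tool_pos: [0.5138, 0.0355, 0.0147]
eef_rot: [0.999, 0.042, -0.0, 0.0]
contact_force: [0.0, -0.2, -0.2]
opening: 0.004
finger_force: 0.1
```

Call:
step_arm --increments '[[[0.4,0.03,0],[0,0,0]],[[0.4,0.03,0],[0,0,0]],[[0.3,0.03,0],[0,0,0]],[[0.3,0.03,0],[0,0,0]],[[0.2,0.02,0],[0,0,0]],[[0.2,0.02,0],[0,0,0]],[[0.1,0.01,0],[0,0,0]],[[0,0,0],[0,0,0]],[[0,0,0],[0,0,0]],[[0,0,0],[0,0,0]]]'

```text
clock: 5.15
tool_pos: [0.5323, 0.0372, 0.0147]
eef_rot: [0.999, 0.042, -0.0, 0.0]
contact_force: [-0.2, 0.9, -0.9]
opening: 0.005
finger_force: 0.0
```

Run:
```python
from m import *
from plant import r
s=r.get_state();c=r.calibration("wrist");p,d=r.snapshot("wrist");cv2.imwrite("pics/w2.png",p[:,:,::-1])
c["fish"]=1;pickle.dump(c,open("w2.pkl","wb"))
print(s["clock"],s["tool_pos"],s["contact_force"],local(s["tool_pos"])*1000)
```

```text
5.15 [0.53228019 0.03720231 0.01473576] [-0.21302142  0.92889059 -0.91810243] [[1.66757985 4.57927847]]
```

View pics/w2.png

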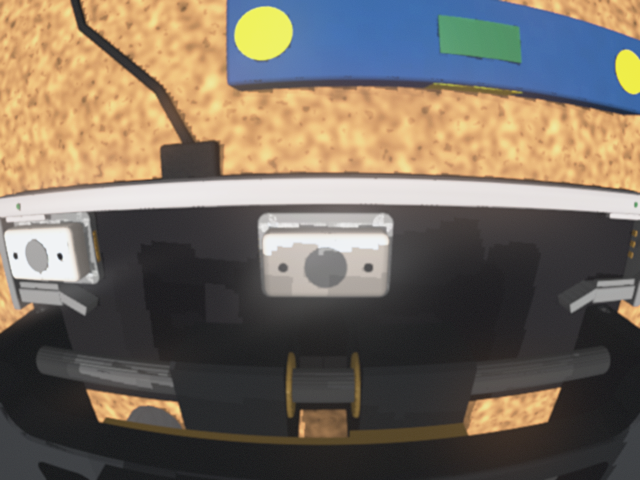

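The pod at (325,255) is parallel to the rail and within a few mm of it. I keep pushing gently until the force rises.

Call:
step_arm --increments '[[[0.1,0.01,0],[0,0,0]],[[0.1,0.01,0],[0,0,0]],[[0.1,0.01,0],[0,0,0]],[[0.1,0.01,0],[0,0,0]],[[0,0,0],[0,0,0]],[[0,0,0],[0,0,0]],[[0,0,0],[0,0,0]],[[0,0,0],[0,0,0]],[[0,0,0],[0,0,0]],[[0,0,0],[0,0,0]]]'

```text
clock: 6.2
tool_pos: [0.5364, 0.0376, 0.0148]
eef_rot: [0.999, 0.042, 0.0, 0.0]
contact_force: [0.3, 0.8, -0.0]
opening: 0.005
finger_force: 0.0
```

Call:
step_arm --increments '[[[0.1,0.01,0],[0,0,0]],[[0.1,0.01,0],[0,0,0]],[[0.1,0.01,0],[0,0,0]],[[0,0,0],[0,0,0]],[[0,0,0],[0,0,0]],[[0,0,0],[0,0,0]],[[0,0,0],[0,0,0]],[[0,0,0],[0,0,0]],[[0,0,0],[0,0,0]],[[0,0,0],[0,0,0]]]'

```text
clock: 7.2
tool_pos: [0.538, 0.0377, 0.0146]
eef_rot: [0.999, 0.042, -0.001, 0.0]
contact_force: [-5.1, -0.8, 2.7]
opening: 0.002
finger_force: 2.7
```

Call:
step_arm --increments '[[[-1.1,-0.09,0],[0,0,0]],[[-1.1,-0.09,0],[0,0,0]],[[-0.16,1.93,0],[0,0,0]],[[-0.16,1.93,0],[0,0,0]],[[-0.16,1.93,0],[0,0,0]],[[1.2,0.1,0],[0,0,0]],[[1.2,0.1,0],[0,0,0]],[[1.2,0.1,0],[0,0,0]],[[1.2,0.1,0],[0,0,0]],[[0,0,0],[0,0,0]]]'

```text
clock: 8.2
tool_pos: [0.5646, 0.0988, 0.0152]
eef_rot: [0.999, 0.042, 0.004, -0.001]
contact_force: [0.0, -0.2, -0.6]
opening: 0.002
finger_force: 0.0
```

Run:
```python
from m import *
from plant import r
s=r.get_state();c=r.calibration("wrist");p,d=r.snapshot("wrist");cv2.imwrite("pics/w3.png",p[:,:,::-1])
c["fish"]=1;pickle.dump(c,open("w3.pkl","wb"))
print(s["clock"],s["tool_pos"],s["contact_force"],local(s["tool_pos"])*1000)
```

```text
8.2 [0.56462777 0.09882497 0.01517925] [ 0.02454333 -0.18291474 -0.62012721] [[39.03766901 63.29209147]]
```

View pics/w3.png

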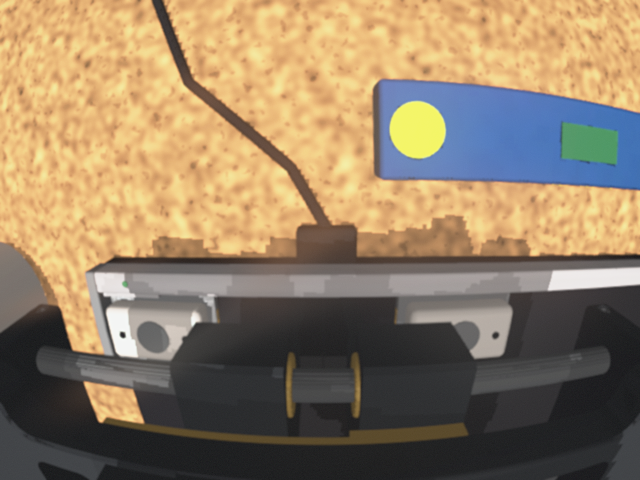

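The pod is flush with the rail at (455,325). I recentre slightly, then slide it along.

Call:
step_arm --increments '[[[-0.4,-0.03,0],[0,0,0]],[[0,-0.3,0],[0,0,0]],[[0,0,0],[0,0,0]],[[0.03,-0.4,0],[0,0,0]],[[0.03,-0.4,0],[0,0,0]],[[0.03,-0.4,0],[0,0,0]],[[0.03,-0.4,0],[0,0,0]],[[0.04,-0.5,0],[0,0,0]],[[0.04,-0.5,0],[0,0,0]],[[0.04,-0.5,0],[0,0,0]]]'

```text
clock: 9.25
tool_pos: [0.5591, 0.0632, 0.0148]
eef_rot: [0.999, 0.042, 0.0, 0.0]
contact_force: [0.2, -0.2, 0.0]
opening: 0.003
finger_force: 0.1
```

Run:
```python
from m import *
from plant import r
s=r.get_state();c=r.calibration("wrist");p,d=r.snapshot("wrist");cv2.imwrite("pics/w4.png",p[:,:,::-1])
print(s["clock"],s["tool_pos"],s["contact_force"],local(s["tool_pos"])*1000)
```

```text
9.25 [0.55905883 0.06320986 0.0147573 ] [ 0.23321373 -0.17689322  0.02650322] [[30.52029743 28.26491232]]
```

View pics/w4.png

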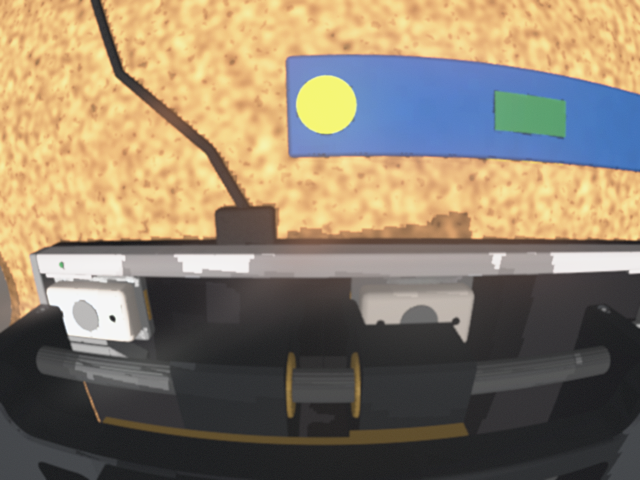

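The pod at (415,305) is moving and close to the rail. I bring the pushing point closer to the rail while sliding on, so friction holds the pod against it.

Call:
step_arm --increments '[[[0.1,-0.5,0],[0,0,0]],[[0.1,-0.5,0],[0,0,0]],[[0.1,-0.5,0],[0,0,0]],[[0.1,-0.5,0],[0,0,0]],[[0.1,-0.5,0],[0,0,0]],[[0.1,-0.5,0],[0,0,0]],[[0.1,-0.5,0],[0,0,0]],[[0.1,-0.5,0],[0,0,0]],[[0.1,-0.5,0],[0,0,0]],[[0.1,-0.5,0],[0,0,0]]]'

```text
clock: 10.3
tool_pos: [0.5691, 0.0133, 0.0147]
eef_rot: [0.999, 0.042, 0.0, 0.0]
contact_force: [-0.8, 1.1, 0.2]
opening: 0.006
finger_force: 0.1
```

Run:
```python
from m import *
from plant import r
s=r.get_state();c=r.calibration("wrist");p,d=r.snapshot("wrist");q=p[:,:,::-1]
t,_=r.snapshot("side")
cv2.imwrite("pics/w5.png",np.hstack([cv2.resize(q[200:400,280:640],(480,267)),cv2.resize(t[190:330,270:400,::-1],(248,267),interpolation=cv2.INTER_CUBIC)]))
print(s["clock"],s["tool_pos"],s["contact_force"],local(s["tool_pos"])*1000)
```

```text
10.3 [0.56908426 0.01329448 0.01471222] [-0.8085247   1.14120157  0.20788382] [[ 36.35141053 -22.3122847 ]]
```

View pics/w5.png

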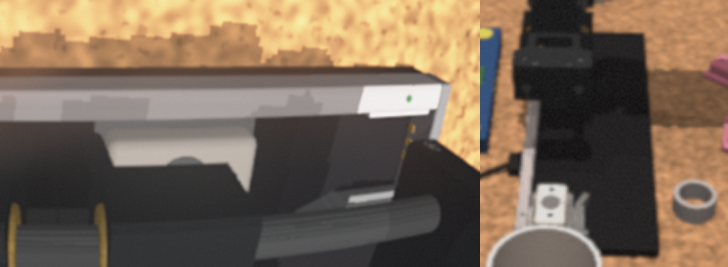

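The pod lies flat along the rail as it slides, and the lane ahead is clear.

Call:
step_arm --increments '[[[0.04,-0.5,0],[0,0,0]],[[0.04,-0.5,0],[0,0,0]],[[0.04,-0.5,0],[0,0,0]],[[0.04,-0.5,0],[0,0,0]],[[0.04,-0.5,0],[0,0,0]],[[0.04,-0.5,0],[0,0,0]],[[0.04,-0.5,0],[0,0,0]],[[0.04,-0.5,0],[0,0,0]],[[0.04,-0.5,0],[0,0,0]],[[0.04,-0.5,0],[0,0,0]]]'

```text
clock: 11.4
tool_pos: [0.573, -0.0367, 0.0147]
eef_rot: [0.999, 0.042, -0.0, 0.0]
contact_force: [-0.4, 0.9, 0.9]
opening: 0.009
finger_force: 0.1
```

Call:
step_arm --increments '[[[0.02,-0.3,0],[0,0,0]],[[0.02,-0.3,0],[0,0,0]],[[0.02,-0.3,0],[0,0,0]],[[0.02,-0.3,0],[0,0,0]],[[0.02,-0.2,0],[0,0,0]],[[0.01,-0.1,0],[0,0,0]],[[0,0,0],[0,0,0]],[[0,0,0],[0,0,0]],[[0,0,0],[0,0,0]],[[0,0,0],[0,0,0]]]'

```text
clock: 12.4
tool_pos: [0.5741, -0.0511, 0.0147]
eef_rot: [0.999, 0.042, -0.0, 0.0]
contact_force: [-0.7, 0.5, -0.4]
opening: 0.005
finger_force: 0.0
```

Run:
```python
from m import *
from plant import r
s=r.get_state()
print(s["clock"],s["tool_pos"],s["contact_force"],local(s["tool_pos"])*1000)
```

```text
12.4 [ 0.57408241 -0.05113177  0.01473221] [-0.70447636  0.47615267 -0.36586628] [[ 35.96353168 -86.93095765]]
```

Not home yet; continue in 1 mm rows until the force rises.

Call:
step_arm --increments '[[[0.01,-0.1,0],[0,0,0]],[[0.01,-0.1,0],[0,0,0]],[[0.01,-0.1,0],[0,0,0]],[[0.01,-0.1,0],[0,0,0]],[[0,0,0],[0,0,0]],[[0,0,0],[0,0,0]],[[0,0,0],[0,0,0]],[[0,0,0],[0,0,0]],[[0,0,0],[0,0,0]],[[0,0,0],[0,0,0]]]'

```text
clock: 13.4
tool_pos: [0.5745, -0.0553, 0.0148]
eef_rot: [0.999, 0.042, 0.0, 0.0]
contact_force: [0.4, -1.0, 0.1]
opening: 0.007
finger_force: 0.0
```

Call:
step_arm --increments '[[[0.01,-0.1,0],[0,0,0]],[[0.01,-0.1,0],[0,0,0]],[[0,0,0],[0,0,0]],[[0,0,0],[0,0,0]],[[0,0,0],[0,0,0]],[[0,0,0],[0,0,0]],[[0,0,0],[0,0,0]],[[0,0,0],[0,0,0]],[[0,0,0],[0,0,0]],[[0,0,0],[0,0,0]]]'

```text
clock: 14.4
tool_pos: [0.5747, -0.0573, 0.0147]
eef_rot: [0.999, 0.042, -0.0, 0.0]
contact_force: [-0.1, 0.5, -0.3]
opening: 0.007
finger_force: 0.0
```

Call:
step_arm --increments '[[[0.01,-0.1,0],[0,0,0]],[[0.01,-0.1,0],[0,0,0]],[[0,0,0],[0,0,0]],[[0,0,0],[0,0,0]],[[0,0,0],[0,0,0]],[[0,0,0],[0,0,0]],[[0,0,0],[0,0,0]],[[0,0,0],[0,0,0]],[[0,0,0],[0,0,0]],[[0,0,0],[0,0,0]]]'

```text
clock: 15.4
tool_pos: [0.5749, -0.0593, 0.0148]
eef_rot: [0.999, 0.042, 0.0, 0.0]
contact_force: [0.9, 0.0, -0.2]
opening: 0.008
finger_force: 0.0
```

Run:
```python
from m import *
from plant import r
s=r.get_state();p,d=r.snapshot("wrist");q=p[:,:,::-1]
t,_=r.snapshot("top")
cv2.imwrite("pics/w6.png",np.hstack([cv2.resize(q[180:400,280:640],(480,293)),cv2.resize(t[215:295,310:396,::-1],(315,293),interpolation=cv2.INTER_CUBIC)]))
print(s["clock"],s["tool_pos"],s["contact_force"],local(s["tool_pos"])*1000)
```

```text
15.4 [ 0.5749298  -0.05925038  0.01475501] [ 0.85934406  0.02393849 -0.1744854 ] [[ 36.13145663 -95.09194786]]
```

View pics/w6.png

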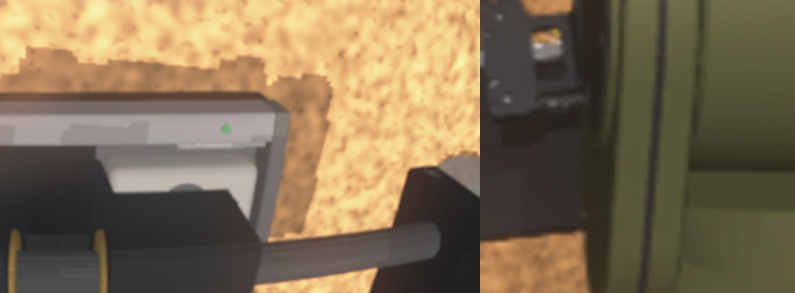

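The pod is inside the bay, with its end (255,175) only a few mm from the end wall. Continue until contact.

Call:
step_arm --increments '[[[0.01,-0.1,0],[0,0,0]],[[0.01,-0.1,0],[0,0,0]],[[0.01,-0.1,0],[0,0,0]],[[0,0,0],[0,0,0]],[[0,0,0],[0,0,0]],[[0,0,0],[0,0,0]],[[0,0,0],[0,0,0]],[[0,0,0],[0,0,0]],[[0,0,0],[0,0,0]],[[0,0,0],[0,0,0]]]'

```text
clock: 16.5
tool_pos: [0.5749, -0.0608, 0.0147]
eef_rot: [0.999, 0.043, -0.0, -0.001]
contact_force: [-0.5, 5.3, 2.1]
opening: 0.003
finger_force: 2.7
```

Firm stop at the end wall. I give it one short confirming push, then back away and lift.

Call:
step_arm --increments '[[[0,-0.1,0],[0,0,0]],[[0,0,0],[0,0,0]],[[0,0,0],[0,0,0]],[[-0.02,0.3,0],[0,0,0]],[[-0.1,1,0],[0,0,0]],[[-0.1,1,0],[0,0,0]],[[-0.1,1,0],[0,0,0]],[[-0.4,1,1],[0,0,0]],[[-1,1,3],[0,0,0]],[[-2,0,4],[0,0,0]]]'

```text
clock: 17.5
tool_pos: [0.5378, -0.0074, 0.0949]
eef_rot: [0.999, 0.044, -0.0, -0.001]
contact_force: [0.2, -0.0, 1.3]
opening: 0.001
finger_force: 0.0
```

Call:
step_arm --increments '[[[-2,0,3],[0,0,0]],[[-2,0,3],[0,0,0]],[[-2,0,2],[0,0,0]],[[-2,0,0],[0,0,0]],[[-1,0,0],[0,0,0]],[[0,0,0],[0,0,0]],[[0,0,0],[0,0,0]],[[0,0,0],[0,0,0]],[[0,0,0],[0,0,0]],[[0,0,0],[0,0,0]]]'

```text
clock: 18.5
tool_pos: [0.4484, -0.0103, 0.1745]
eef_rot: [0.999, 0.042, -0.0, 0.0]
contact_force: [-0.8, 0.0, 0.1]
opening: 0.006
finger_force: 0.0
```

Run:
```python
from m import *
from plant import r
s=r.get_state();c=r.calibration("wrist");c["fish"]=1;p,d=r.snapshot("wrist");q=p[:,:,::-1].copy()
pickle.dump(c,open("w7.pkl","wb"));cv2.imwrite("pics/w7.png",q)
print(s["clock"],s["tool_pos"],s["contact_force"])
```

```text
18.5 [ 0.44841527 -0.01025908  0.1744578 ] [-0.82697739  0.01779932  0.12094815]
```

View pics/w7.png

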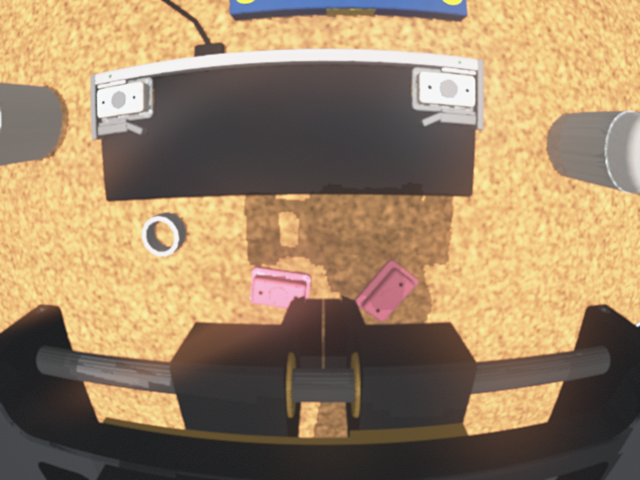

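Run:
```python
from m import *
c=pickle.load(open("w7.pkl","rb"));p=cv2.imread("pics/w7.png")
a=ray(c,[[119,99.5],[449,89.5]],.030);l=local(a)*1000;print("dots",l,np.linalg.norm(l[0]-l[1]))
c1=pickle.load(open("w1.pkl","rb"));c1["fish"]=1
print("before",local(ray(c1,[[149.5,120.5]],.03))*1000)
print("deck front",local(ray(c,[[107,200],[472,194]],.012))*1000)
cv2.imwrite("pics/w8.png",cv2.resize(np.hstack([p[50:140,85:165],p[45:135,405:490]]),None,fx=4,fy=4,interpolation=cv2.INTER_CUBIC))
```

```text
dots [[  33.80166571  139.24034729]
 [  33.90641657 -133.85041914]] 273.09078651967496
before [[ 33.24954513 140.02540252]]
deck front [[ -55.88730296  170.01612787]
 [ -53.21199488 -165.36560037]]
```

View pics/w8.png

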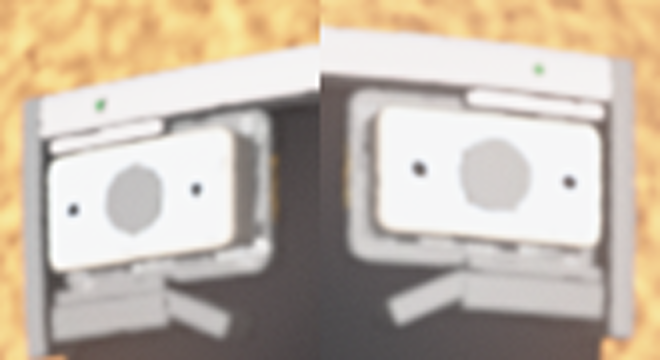

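The pods sit as mirror images, 273 mm apart against the 274 mm expected. The loose pod is home and the charged pod hasn't moved.

```bash
python3 -c "
from plant import r
print(r.finish_job())"
```

```text
the job is handed in; nothing more can be done
None
```

The loose pod was pushed flat along the rail, slid into the free bay until it stopped against the end wall, and the fingers were withdrawn; the job was handed in at about 18.6 s, and no verdict was returned.

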